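Run the tins from the tray into the tin rail

TASK

Before the camper drives off, stow the three tins: carry the blue tray level by its white bar and set it down flat on the tin rail's shelf, nose up against the fence and square in front of the channel mouth, and let go with the tins still on it. Then take it by the orange handle and raise that end, keeping the nose at the mouth, so that all three tins slide in single file wholly into the channel; lower the tray flat again where it stood and let go. Do not touch the tins with the gripper or disturb the other things on the table.

Things in the scene. Friction and masses are not known exactly. Their poses are not given: they have to be found in the camera images.
- rack: Gravity-fed tin rail fixed to the table: a level grey docking shelf (x = -150 to 10 mm, 154 mm wide, top 60 mm above the table), then a fence, then the downhill channel, all in one line. Origin on the table top (z = 0) under the middle of the channel's mouth; +x runs towards the channel, z up. The docked tray's underside is at z = 60 mm, its rear overhanging the shelf by about 75 mm
- mouth (a point): Middle of the mouth, on top of the shelf, in the face of the aluminium fence that the tray's nose is set against. The fence stands across the shelf (to 26 mm above it, 10 mm thick, out to y = +-77 mm) with a gap of 88 mm in its middle, the mouth
- channel: The channel, part of the tin rail. Origin on its floor at its upper end, 10 mm past the fence's face, on the centre line; +x runs down along its floor, which slopes 13 degrees, z square to the floor. Wooden walls 30 mm high, open above; inside 88 mm wide at the mouth, narrowing within 37 mm to 66 mm; closed by an end stop at x = 235 mm. Three tins fit in single file
- guide (a point): Free end of the aluminium side guide rail, at its inner upper edge (rack x = -130, y = +62, z = 82 mm). The guide runs from here along the rack's x to the fence, 10 mm thick, 22 mm high above the shelf; it leaves 7 mm beside the uprights of a tray docked in line with the channel
- tray: Loose blue tray, 225 mm long (without tail handle), 104 mm wide, 0.34 kg empty. Origin on its underside below the carrying bar; +x points to its open nose, z up. Floor 5 mm thick; side walls 25 mm high, inside narrowing from 96 to 66 mm at the nose, which has no lip; rear wall at x = -110 mm, 47 mm high. Laden, it balances below the bar; it stands stably alone
- nose (a point): Middle of the tray's front lower edge, 115 mm ahead of the tray's origin, at its underside; the tray pivots on this edge when its tail is raised
- bar (a point): Middle of the white carrying bar that bridges the tray over the tins, 69 mm above the tray's underside. It runs along the tray's y; 12 mm thick (tray x), 18 mm high (60 to 78 mm above the underside), about 95 mm free between the uprights, which reach out to y = +-55 mm
- tail: Orange stub handle fixed to the tray's rear wall (same origin and axes as the tray): along the tray's x from x = -110 to -195 mm, 16 mm wide (y), 18 mm high, from 27 to 45 mm above the underside
- tail_grip (a point): Middle of the orange handle, 152 mm behind the tray's origin and 36 mm above its underside (267 mm behind the nose)
- tin_red: Flat round food tin, red label, 60 mm across, 26 mm high, 50 to 105 g, lying flat on the tray floor at the start; origin at the centre of its underside. Slippery: it starts to slide when its support leans 7 to 11 degrees, so it runs down the channel by itself; at 30 to 40 degrees the tray empties within a second
- tin_yellow: Flat round food tin, yellow label, 60 mm across, 26 mm high, 50 to 105 g, lying flat on the tray floor at the start; origin at the centre of its underside. Slippery: it starts to slide when its support leans 7 to 11 degrees, so it runs down the channel by itself; at 30 to 40 degrees the tray empties within a second
- tin_green: Flat round food tin, green label, 60 mm across, 26 mm high, 50 to 105 g, lying flat on the tray floor at the start; origin at the centre of its underside. Slippery: it starts to slide when its support leans 7 to 11 degrees, so it runs down the channel by itself; at 30 to 40 degrees the tray empties within a second
- carton: Bystander, leave alone: yellow drink carton, 70 x 70 x 210 mm, standing; origin at its underside
- jar: Bystander, leave alone: closed glass jar, 76 mm across, 120 mm tall, blue lid; origin at its underside
- mug: Bystander, leave alone: blue mug, 76 mm across, 90 mm tall; origin at its underside
- jar_lid: Bystander, leave alone: loose blue jar lid lying flat, 72 mm across, 12 mm high; origin at its underside
- knife: Bystander, leave alone: table knife lying flat, 210 mm long, blue handle; origin at its underside
- pepper: Bystander, leave alone: small amber bottle, 48 mm across, 90 mm tall; origin at its underside
There are look-alikes about, which are no part of the job. There is more than one size of the tin_green; the job needs the smallest.

How it is judged:
By the outcome, as a careful person would: the job done as asked, in the order asked, and still so for the second after the job is handed in, with the robot touching nothing.
It also fails if it takes over 58 s, if anything falls off the work surface, if the arm or the gripper's body presses on something with over 40 N, if the wrist force passes 120 N, or if a joint passes its speed limit or range.

ROBOT

A 6-joint arm with a two-finger parallel gripper is mounted at the origin on the work surface. World frame = base frame: x ahead of the robot, y to its left, z up, the work surface at z = 0. Lengths are in m, angles in rad, forces in N, time in s.
With the tool pointing down it reaches from about 0.35 to 0.85 m from the base axis. Payload 8.1 kg.
Tool frame: the origin (TCP) lies on the centre line of the jaws, within the pads' length; the fingertips stand nose_length ahead of it and the grasp point (between the pads) lies 3 mm ahead of it (nose_length is the distance from the TCP to the fingertips, in m); z points along the fingers, y is the line along which they close (so a half turn about z gives the same grasp; the last joint's range is limited). The gripper opens to 93 mm and grips with 3 to 60 N. Pads are 15 mm wide; open, the fingers measure 128 mm over their backs; the gripper's body (75 mm by 188 mm) begins 65 mm behind the grasp point.
Start: joints at [1.03, 0.13, 1.488, -0, 1.523, -0.085], TCP at [0.264, 0.539, 0.241] pointing down, gripper open.
Joint ranges: [-2.96, 2.96], [-0.89, 2.26], [0.02, 2.5], [-1.34, 4.48], [0, 2.73], [-2.66, 2.66]. Speed limits (rad/s): [2.39, 2.39, 2.79, 3.14, 3.14, 3.14].

INTERFACE

Orientations are given as [roll, pitch, yaw] about the fixed x, y, z axes, in that order (R = Rz(yaw) Ry(pitch) Rx(roll)).
In Python, from workcell import read_state, capture, calibration, finish_job, nose_length gives the robot as it stands. The module is installed in compiled form; this text tells all that it offers.
- The arm moves only by the shell command python3 -m inch 'ROWS' [FORCE]. ROWS is JSON, a list of rows, each a list of 3 entries, a list of its own where there are three numbers: the opening in per cent of the stroke, from 0 (shut) to 100 (fully open), then the shift along the tool's x, y, z each as a share of 0.02 m, from -1 to 1, then the turn about the tool's z as a share of 0.15 rad, from -1 to 1. A call has 1 to 8 rows; each row shifts and turns the commanded pose from where the row before left it, along the tool's axes as they then stand; what a row does not reach is not made up. A row lasts 1/10 s, in which the tool goes at most 50 mm and 8.59 degrees, less where a joint would pass 70% of its speed; a pose out of reach is approached as far as the arm can. A call with a number of a shift or a turn outside -1 to 1 is refused whole. A call with a gripper value outside its range is refused whole. The fingers move at their own pace and stop on an object; FORCE is the grip in N (left out, the last holds). Time passes only in rows, so rows that do not move let the fingers close. It gives the time, the measured TCP pose, the force, the opening and the grip force at its end, in the units of the state.
- read_state(): the state, without advancing time (a new reading comes with each control period).
- capture(name): name is "scene" or "top" or "wrist"; returns the picture (400x640x3 uint8, blue, green, red); there is no depth.
- calibration(name): a dict with "mtx" (3x3 intrinsics, pixels), "D" ([k1, k2, p1, p2, k3] as OpenCV has them; the pictures are not rectified), "cam_to_world" (4x4, takes a point from camera to world coordinates). Camera axes: x right, y up, looking along -z (the intrinsics and any distortion apply to the point x, -y, -z); pixel columns grow to the right and rows downward; lengths in m; the calibration is good to about 2 mm. A picture is of the moment at which its call begins: read the wrist's pose just before it. calibration takes no time and is no camera call; for the wrist camera it gives the pose at the moment of the call.
- finish_job(): hands the job in; it is judged then, once.
The state is a dict: "t": time; "qpos": joint angles; "qd": joint speeds; "joint_efforts": joint torques, N m; "tool_pos": TCP position; "tcp_rot": TCP orientation; "contact_force": force on the tool from outside, world axes, zero at the start; "wrist_torque": the same for the moment, N m; "width": finger opening in m; "grasp_force": force on a finger pad.
Only numpy, scipy, OpenCV 4.12 (cv2) and the standard library are available. Lean on these libraries where they do the work, as an engineer would, in place of code of your own. Each camera call takes 0.05 s, during which the arm holds its last target. There are 200 camera calls.

## Working session

There is one attempt and no reset: what is moved stays moved. The work goes in short steps, Python scripts to look and compute and a shell command to move; the robot and the scene stay as the last step left them, time stands still between calls to the robot, and variables do not carry over. Pictures are saved under pics/ and viewed, at most 10 in all, crops included, and the job is handed in when it is done.

```bash
mkdir -p pics; ls; cat > h.py <<'E'
import cv2,numpy as np
from workcell import *
def pic(cam,name):
    im=capture(cam);cv2.imwrite('pics/'+name+'.png',im);return im
def ray(cam,uv,cal=None):
    c=cal or calibration(cam);M=np.array(c['cam_to_world'])
    p=cv2.undistortPoints(np.array([[uv]],float),np.array(c['mtx']),np.array(c['D']))[0,0]
    return M[:3,3],M[:3,:3]@np.array([p[0],-p[1],-1])
def atz(cam,uv,z,cal=None):
    o,d=ray(cam,uv,cal);return o+d*(z-o[2])/d[2]
def proj(cam,P,cal=None):
    c=cal or calibration(cam);M=np.linalg.inv(np.array(c['cam_to_world']))
    P=np.atleast_2d(P);q=(M[:3,:3]@P.T).T+M[:3,3];q=q*[1,-1,-1]
    return cv2.projectPoints(q,np.zeros(3),np.zeros(3),np.array(c['mtx']),np.array(c['D']))[0][:,0]
E
python3 - <<'E'
from h import *
a=pic('top','top0');b=pic('scene','scene0')
print(nose_length() if callable(nose_length) else nose_length)
s=read_state();print(s)
for n in('top','scene'):print(np.round(calibration(n)['cam_to_world'],3))
E
```

```text
pics
0.022
{'t': 0.1, 'qpos': array([ 1.02960891e+00,  1.31114506e-01,  1.48915333e+00,  1.72814606e-05,
        1.52299791e+00, -8.53889259e-02]), 'qd': array([ 1.84492952e-03, -8.42886154e-04, -4.40722759e-03,  3.00257498e-04,
       -4.92145105e-04,  2.02945408e-05]), 'joint_efforts': array([ 1.10727069e-03, -5.61337960e+01, -4.93101954e+01,  7.70269590e-02,
        2.89534579e-02, -9.26493954e-05]), 'tool_pos': array([0.26383238, 0.53835587, 0.23968444]), 'tcp_rot': array([-3.13992713e+00, -1.59887203e-04,  2.68579319e+00]), 'contact_force': array([-0.78712897, -0.19034451,  0.38843219]), 'wrist_torque': array([ 0.02426453, -0.00439964, -0.00273601]), 'grasp_force': 0.0, 'width': 0.09296556109397311}
[[ 3.200e-02  9.700e-01 -2.400e-01  2.620e-01]
 [-9.990e-01  3.300e-02 -1.000e-03 -1.100e-02]
 [ 7.000e-03  2.400e-01  9.710e-01  1.363e+00]
 [ 0.000e+00  0.000e+00  0.000e+00  1.000e+00]]
[[-0.518 -0.512  0.685  1.327]
 [ 0.855 -0.323  0.405  0.447]
 [ 0.014  0.796  0.605  0.752]
 [ 0.     0.     0.     1.   ]]
```

View pics/top0.png

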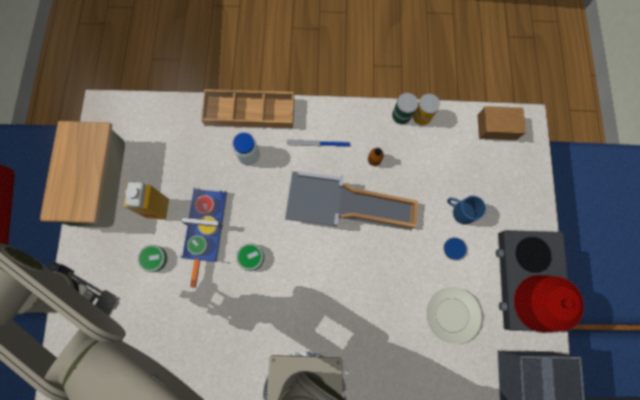

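View pics/scene0.png

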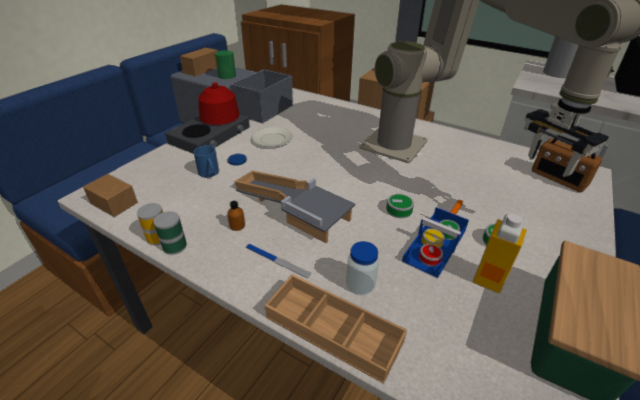

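The top view shows the tray with its bar at (202,222), its handle at (195,272) and its nose pointing up in the picture. The rack runs from (290,197) to (415,210), with the channel on the right. I'll enlarge both areas.

```bash
python3 - <<'E'
from h import *
a=cv2.imread('pics/top0.png')
t=cv2.resize(a[175:295,170:250],None,fx=5,fy=5,interpolation=cv2.INTER_CUBIC)
r=cv2.resize(a[165:235,280:365],None,fx=4.7,fy=5,interpolation=cv2.INTER_CUBIC)
r=cv2.copyMakeBorder(r,0,t.shape[0]-r.shape[0],0,0,cv2.BORDER_CONSTANT)
cv2.imwrite('pics/crop0.png',np.hstack([t,r])); print(t.shape,r.shape)
E
```

```text
(600, 400, 3) (600, 400, 3)
```

View pics/crop0.png

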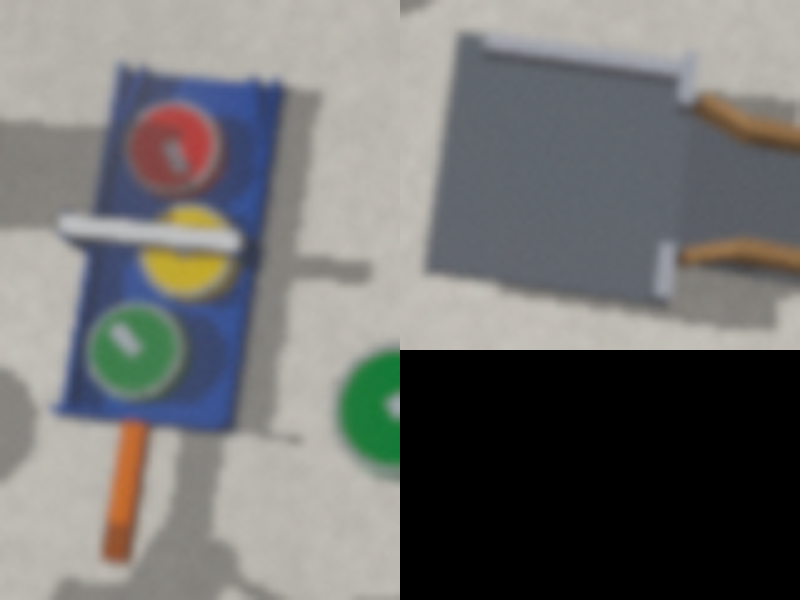

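```bash
cat > fit.py <<'E'
from h import *
from scipy.optimize import least_squares
def fit(cam,L,U,x0,cal=None,zfix=0.):
    L=np.array(L)/1000;U=np.array(U,float)
    def w(p):
        c,s=np.cos(p[2]),np.sin(p[2])
        return np.c_[p[0]+c*L[:,0]-s*L[:,1],p[1]+s*L[:,0]+c*L[:,1],L[:,2]+zfix]
    c=cal or calibration(cam)
    r=least_squares(lambda p:(proj(cam,w(p),c)-U).ravel(),x0,loss='soft_l1')
    return r.x,np.round(proj(cam,w(r.x),c)-U,1)
E
python3 - <<'E'
from fit import *
t=lambda u,v:((u+.5)/5-.5+170,(v+.5)/5-.5+175)
L=[(0,55,78),(0,-55,78),(-195,0,45),(-110,52,47),(-110,-52,47),(115,52,28),(115,-52,28)]
U=[t(60,220),t(243,238),t(118,523),t(57,408),t(235,430),t(120,68),t(280,85)]
p,e=fit('top',L,U,[.5,.2,0]);print('tray',p,'\n',e)
r=lambda u,v:((u-400+.5)/4.706-.5+280,(v+.5)/5-.5+165)
L=[(-150,77,60),(-150,-77,60),(-130,67,82),(0,-77,60),(0,-77,86),(10,77,86),(10,-44,86)]
U=[r(460,33),r(427,270),r(483,41),r(653,300),r(655,293),r(695,55),r(678,243)]
p,e=fit('top',L,U,[.5,0,-1.6]);print('rack',p,'\n',e)
for z,c in((.031,(173,148)),(.031,(187,252)),(.031,(135,350))):print(atz('top',t(*c),z))
E
```

```text
tray [ 0.49124507  0.32777364 -0.05616721] 
 [[ 0.7  0.5]
 [ 0.3  0.2]
 [ 0.3  7.8]
 [-0.5  0.6]
 [-2.  -0.6]
 [-0.1 -1.5]
 [ 0.2 -2.1]]
rack [ 0.57138101 -0.08022423 -1.66545292] 
 [[-0.7 -0.4]
 [-0.7  0.3]
 [ 0.1 -0.2]
 [ 0.2  0.5]
 [ 0.3  0.4]
 [ 0.8 -0.8]
 [-0.   0. ]]
[0.55259178 0.33305617 0.031     ]
[0.4868841  0.31828099 0.031     ]
[0.42487099 0.34491937 0.031     ]
```

```bash
cat > plan.py <<'E'
# suggest rows from the current pose to target x,y,z,yaw in n rows with gentle ends
from h import *
def plan(tx,ty,tz,yaw,n,ramp=True,start=None):
    s=read_state();p=np.array(start[:3] if start else s['tool_pos']);y=start[3] if start else s['tcp_rot'][2]
    w=np.minimum(np.minimum(np.arange(1,n+1),np.arange(n,0,-1)),4.) if ramp else np.ones(n)
    w=w/w.sum();D=np.array([tx,ty,tz])-p;dy=(yaw-y+np.pi)%(2*np.pi)-np.pi
    for k in w:
        d=D*k;c,q=np.cos(y),np.sin(y)
        v=np.array([c*d[0]+q*d[1],q*d[0]-c*d[1],-d[2]])/.02
        print(np.round(v,2).tolist(),round(-dy*k/.15,2));y+=dy*k
E
python3 - <<'E'
from fit import *
from plan import plan
t=lambda u,v:((u+.5)/5-.5+170,(v+.5)/5-.5+175)
L=[(0,55,78),(0,-55,78),(-195,0,45),(-110,52,47),(-110,-52,47),(115,52,28),(115,-52,28)]
U=[t(60,220),t(243,238),t(118,560),t(57,408),t(235,430),t(120,68),t(280,85)]
p,e=fit('top',L,U,[.5,.2,0]);print('tray',p,'\n',e)
plan(.487,.328,.24,np.pi/2+p[2],16,False)
E
```

```text
tray [ 0.49073829  0.32773179 -0.0557195 ] 
 [[ 0.7  0.7]
 [ 0.3  0.3]
 [ 0.3  0.6]
 [-0.4  0.8]
 [-2.  -0.4]
 [-0.1 -1.3]
 [ 0.2 -1.9]]
[-0.92, -0.28, -0.0] 0.49
[-0.93, -0.22, -0.0] 0.49
[-0.95, -0.15, -0.0] 0.49
[-0.96, -0.08, -0.0] 0.49
[-0.96, -0.01, -0.0] 0.49
[-0.96, 0.06, -0.0] 0.49
[-0.95, 0.13, -0.0] 0.49
[-0.94, 0.2, -0.0] 0.49
[-0.92, 0.27, -0.0] 0.49
[-0.9, 0.34, -0.0] 0.49
[-0.87, 0.4, -0.0] 0.49
[-0.84, 0.46, -0.0] 0.49
[-0.8, 0.52, -0.0] 0.49
[-0.76, 0.58, -0.0] 0.49
[-0.72, 0.64, -0.0] 0.49
[-0.67, 0.69, -0.0] 0.49
```

```bash
python3 -m inch '[[100,[-0.92,-0.28,0],0.49],[100,[-0.93,-0.22,0],0.49],[100,[-0.95,-0.15,0],0.49],[100,[-0.96,-0.08,0],0.49],[100,[-0.96,-0.01,0],0.49],[100,[-0.96,0.06,0],0.49],[100,[-0.95,0.13,0],0.49],[100,[-0.94,0.2,0],0.49]]' && python3 -m inch '[[100,[-0.92,0.27,0],0.49],[100,[-0.9,0.34,0],0.49],[100,[-0.87,0.4,0],0.49],[100,[-0.84,0.46,0],0.49],[100,[-0.8,0.52,0],0.49],[60,[-0.76,0.58,0],0.49],[60,[-0.72,0.64,0],0.49],[60,[-0.67,0.69,0],0.49]]' && python3 -m inch '[[60,[0,0,0],0]]'
python3 - <<'E'
from fit import *
c=calibration('wrist');im=pic('wrist','w1');print(np.round(c['cam_to_world'],3))
cv2.imwrite('pics/w1b.png',cv2.resize(im,(800,500)))
M=lambda p:np.array([.4907+p[0],.3277+p[1],p[2]])
import json;json.dump({k:np.array(v).tolist() for k,v in c.items()},open('w1.json','w'))
E
```

```text
t: 0.9
tool_pos: [0.3759, 0.4321, 0.2401]
tcp_rot: [-3.141, 0.0, 2.095]
contact_force: [-0.9, 0.3, 0.4]
width: 0.0928
grasp_force: 0.0
t: 1.7
tool_pos: [0.4871, 0.3266, 0.24]
tcp_rot: [-3.141, 0.001, 1.507]
contact_force: [-0.4, -0.1, -0.9]
width: 0.0737
grasp_force: 0.0
t: 1.8
tool_pos: [0.488, 0.3256, 0.24]
tcp_rot: [-3.141, 0.001, 1.506]
contact_force: [-0.1, -0.3, 0.6]
width: 0.0658
grasp_force: 0.0
[[ 0.998  0.063  0.018  0.493]
 [-0.066  0.955  0.289  0.406]
 [ 0.001 -0.29   0.957  0.384]
 [ 0.     0.     0.     1.   ]]
```

View pics/w1b.png

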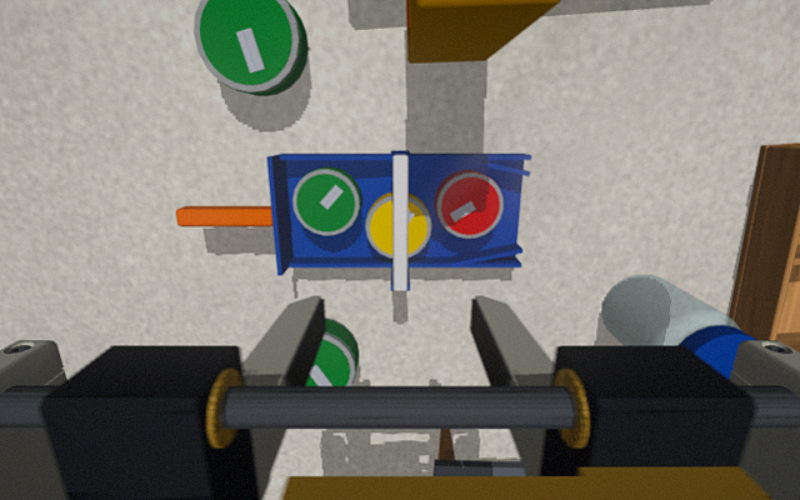

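The wrist view shows the bar from (400,152) to (400,290), the handle end at (178,216) and nose corners near (528,156) and (521,263). All three tins are on the tray.

```bash
python3 - <<'E'
from fit import *
from plan import plan
import json
c={k:np.array(v) for k,v in json.load(open('w1.json')).items()}
t=lambda u,v:((u+.5)/1.25-.5,(v+.5)/1.25-.5)
L=[(0,55,78),(0,-55,78),(-195,0,45),(-110,52,47),(115,52,28),(115,-52,28)]
U=[t(400,152),t(400,290),t(178,215),t(269,156),t(529,155),t(521,263)]
p,e=fit('wrist',L,U,[.49,.33,-.05],c);print('tray',p,'\n',e)
print(atz('wrist',t(400,221),.078,c))
plan(p[0],p[1],.13,np.pi/2+p[2],8,False)
E
```

```text
tray [ 0.49096925  0.33374522 -0.0673633 ] 
 [[ 0.4  0.6]
 [ 0.   0. ]
 [-3.1  0.7]
 [-2.3 -1.4]
 [ 3.  -1.4]
 [ 0.7  3. ]]
[0.49096585 0.33687345 0.078     ]
[0.05, 0.02, 0.69] 0.0
[0.05, 0.02, 0.69] 0.0
[0.05, 0.02, 0.69] 0.0
[0.05, 0.02, 0.69] 0.0
[0.05, 0.02, 0.69] 0.0
[0.05, 0.02, 0.69] 0.0
[0.05, 0.02, 0.69] 0.0
[0.05, 0.02, 0.69] 0.0
```

```bash
python3 -m inch '[[50,[0.05,0.02,0.6],0],[50,[0.05,0.02,1],0],[50,[0.05,0.02,1],0],[50,[0.05,0.02,1],0],[50,[0.05,0.02,1],0],[50,[0.05,0.02,1],0],[50,[0.05,0.02,1],0],[50,[0.05,0.02,0.9],0]]' && python3 -m inch '[[50,[0,0,0.6],0],[50,[0,0,0.3],0],[50,[0,0,0],0],[40,[0,0,0],0],[30,[0,0,0],0],[20,[0,0,0],0],[10,[0,0,0],0],[0,[0,0,0],0]]' 15 && python3 -m inch '[[0,[0,0,0],0],[0,[0,0,0],0]]' 50
python3 - <<'E'
from plan import plan
plan(0.491,.334,.232,1.504,14)
E
```

```text
t: 2.65
tool_pos: [0.489, 0.3356, 0.0884]
tcp_rot: [-3.14, 0.001, 1.512]
contact_force: [-0.7, 0.1, 1.4]
width: 0.0469
grasp_force: 0.0
t: 3.45
tool_pos: [0.4908, 0.3352, 0.073]
tcp_rot: [3.141, -0.0, 1.51]
contact_force: [0.0, 0.9, 1.8]
width: 0.0121
grasp_force: 15.0
t: 3.65
tool_pos: [0.4908, 0.3352, 0.073]
tcp_rot: [3.141, -0.0, 1.51]
contact_force: [0.5, -0.5, 3.1]
width: 0.0114
grasp_force: 50.0
[-0.0, 0.0, -0.18] 0.0
[-0.0, 0.0, -0.36] 0.0
[-0.0, 0.0, -0.54] 0.0
[-0.01, 0.0, -0.72] 0.0
[-0.01, 0.0, -0.72] 0.0
[-0.01, 0.0, -0.72] 0.0
[-0.01, 0.0, -0.72] 0.0
[-0.01, 0.0, -0.72] 0.0
[-0.01, 0.0, -0.72] 0.0
[-0.01, 0.0, -0.72] 0.0
[-0.01, 0.0, -0.72] 0.0
[-0.0, 0.0, -0.54] 0.0
[-0.0, 0.0, -0.36] 0.0
[-0.0, 0.0, -0.18] 0.0
```

```bash
python3 -m inch '[[0,[0,0,-0.2],0],[0,[0,0,-0.4],0],[0,[0,0,-0.6],0],[0,[0,0,-0.7],0],[0,[0,0,-0.7],0],[0,[0,0,-0.7],0],[0,[0,0,-0.7],0],[0,[0,0,-0.7],0]]' && python3 -m inch '[[0,[0,0,-0.7],0],[0,[0,0,-0.7],0],[0,[0,0,-0.7],0],[0,[0,0,-0.6],0],[0,[0,0,-0.4],0],[0,[0,0,-0.2],0],[0,[0,0,0],0]]'
python3 - <<'E'
from h import *
from plan import plan
im=pic('wrist','w2');cv2.imwrite('pics/w2b.png',cv2.resize(im,(800,500)));
import json;c=calibration('wrist');json.dump({k:np.array(v).tolist() for k,v in c.items()},open('w2.json','w'))
print(read_state()['wrist_torque'])
a=-1.665
X=np.array([np.cos(a),np.sin(a)]);m=np.array([.5714,-.0802]);b=m-X*.145;print(b)
plan(b[0],b[1],.22,a+np.pi/2,26)
E
```

```text
t: 4.45
tool_pos: [0.4906, 0.3352, 0.1682]
tcp_rot: [3.141, -0.0, 1.51]
contact_force: [-0.2, -0.7, -5.7]
width: 0.0115
grasp_force: 50.0
t: 5.15
tool_pos: [0.4907, 0.3352, 0.2332]
tcp_rot: [3.141, -0.0, 1.51]
contact_force: [0.1, 0.4, -6.2]
width: 0.0119
grasp_force: 50.0
[-0.07915027 -0.00998485  0.03283656]
[0.58503934 0.06415709]
[-0.14, 0.06, 0.01] 0.12
[-0.29, 0.13, 0.01] 0.23
[-0.42, 0.2, 0.02] 0.35
[-0.55, 0.3, 0.03] 0.46
[-0.52, 0.34, 0.03] 0.46
[-0.5, 0.37, 0.03] 0.46
[-0.47, 0.41, 0.03] 0.46
[-0.44, 0.44, 0.03] 0.46
[-0.41, 0.47, 0.03] 0.46
[-0.38, 0.5, 0.03] 0.46
[-0.34, 0.52, 0.03] 0.46
[-0.31, 0.54, 0.03] 0.46
[-0.27, 0.56, 0.03] 0.46
[-0.23, 0.58, 0.03] 0.46
[-0.19, 0.6, 0.03] 0.46
[-0.14, 0.61, 0.03] 0.46
[-0.1, 0.62, 0.03] 0.46
[-0.06, 0.62, 0.03] 0.46
[-0.01, 0.62, 0.03] 0.46
[0.03, 0.62, 0.03] 0.46
[0.07, 0.62, 0.03] 0.46
[0.12, 0.61, 0.03] 0.46
[0.16, 0.6, 0.03] 0.46
[0.15, 0.44, 0.02] 0.35
[0.12, 0.29, 0.01] 0.23
[0.06, 0.14, 0.01] 0.12
```

View pics/w2b.png

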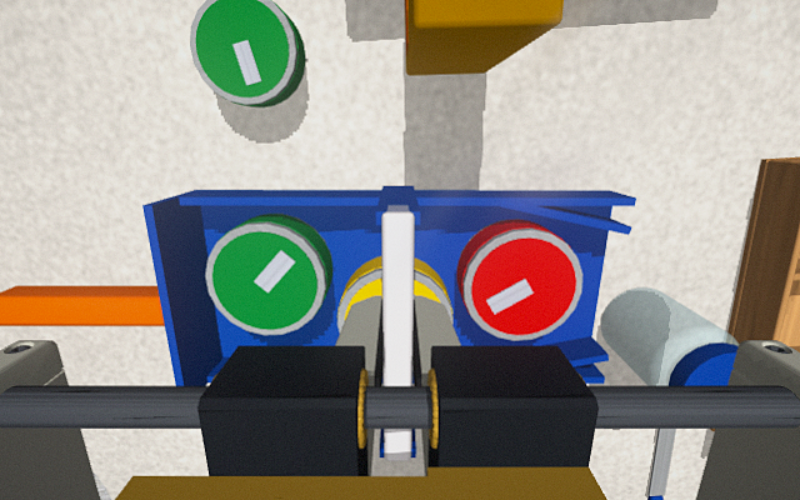

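```bash
python3 -m inch '[[0,[-0.14,0.06,0.01],0.12],[0,[-0.29,0.13,0.01],0.23],[0,[-0.42,0.2,0.02],0.35],[0,[-0.55,0.3,0.03],0.46],[0,[-0.52,0.34,0.03],0.46],[0,[-0.5,0.37,0.03],0.46],[0,[-0.47,0.41,0.03],0.46],[0,[-0.44,0.44,0.03],0.46]]' && python3 -m inch '[[0,[-0.41,0.47,0.03],0.46],[0,[-0.38,0.5,0.03],0.46],[0,[-0.34,0.52,0.03],0.46],[0,[-0.31,0.54,0.03],0.46],[0,[-0.27,0.56,0.03],0.46],[0,[-0.23,0.58,0.03],0.46],[0,[-0.19,0.6,0.03],0.46],[0,[-0.14,0.61,0.03],0.46]]' && python3 -m inch '[[0,[-0.1,0.62,0.03],0.46],[0,[-0.06,0.62,0.03],0.46],[0,[-0.01,0.62,0.03],0.46],[0,[0.03,0.62,0.03],0.46],[0,[0.07,0.62,0.03],0.46],[0,[0.12,0.61,0.03],0.46],[0,[0.16,0.6,0.03],0.46],[0,[0.15,0.44,0.02],0.35]]' && python3 -m inch '[[0,[0.12,0.29,0.01],0.23],[0,[0.06,0.14,0.01],0.12],[0,[0,0,0],0],[0,[0,0,0],0]]'
python3 - <<'E'
from h import *
import json
c={k:np.array(v) for k,v in json.load(open('w2.json')).items()}
t=lambda u,v:((u+.5)/1.25-.5,(v+.5)/1.25-.5)
for u,v,z in((398,207,.238),(398,443,.238),(398,455,.238),(398,187,.238),(637,200,.188),(604,380,.188)):print(atz('wrist',t(u,v),z,c))
im=pic('top','t3');b=pic('wrist','w3')
r=cv2.resize(im[150:260,250:410],None,fx=5,fy=5,interpolation=cv2.INTER_CUBIC);cv2.imwrite('pics/t3c.png',r)
c=calibration('wrist');json.dump({k:np.array(v).tolist() for k,v in c.items()},open('w3.json','w'))
cv2.imwrite('pics/w3b.png',cv2.resize(b,(800,500)))
E
```

```text
t: 6.0
tool_pos: [0.5175, 0.2576, 0.2282]
tcp_rot: [-3.141, 0.001, 1.055]
contact_force: [0.5, 0.8, -5.0]
width: 0.0117
grasp_force: 50.0
t: 6.8
tool_pos: [0.5507, 0.1634, 0.2234]
tcp_rot: [-3.142, 0.001, 0.503]
contact_force: [-0.0, -0.5, -5.6]
width: 0.0115
grasp_force: 50.0
t: 7.6
tool_pos: [0.5837, 0.0725, 0.2188]
tcp_rot: [3.141, 0.001, -0.033]
contact_force: [-0.3, 0.3, -5.2]
width: 0.0114
grasp_force: 50.0
t: 8.0
tool_pos: [0.587, 0.0654, 0.2189]
tcp_rot: [-3.141, 0.0, -0.079]
contact_force: [-0.2, -0.1, -5.2]
width: 0.0116
grasp_force: 50.0
[0.49417187 0.38905107 0.238     ]
[0.48795278 0.28828861 0.238     ]
[0.48756566 0.28201629 0.238     ]
[0.4946015  0.39601167 0.238     ]
[0.60711649 0.37603191 0.188     ]
[0.60009458 0.27733985 0.188     ]
```

View pics/t3c.png

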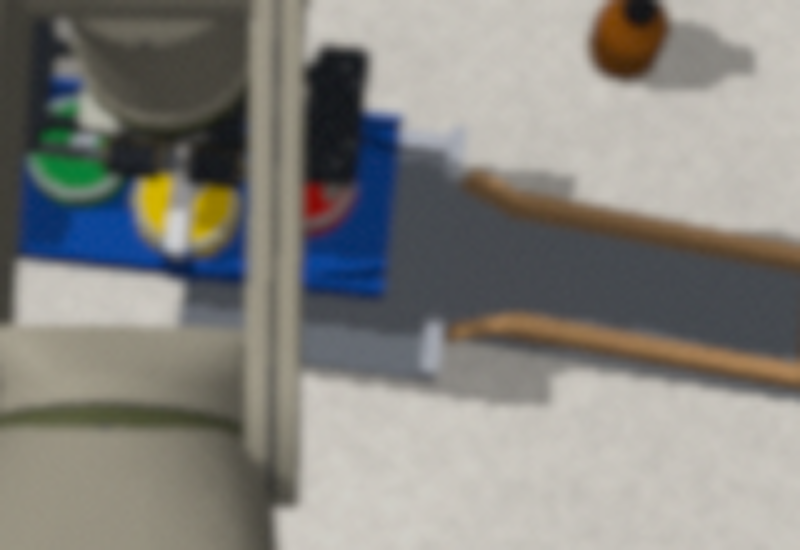

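View pics/w3b.png

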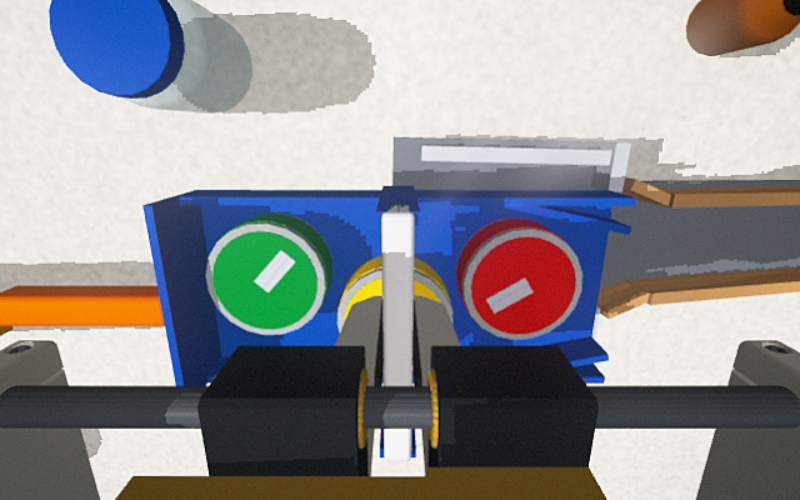

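Tray and tins are unchanged in the grip, and the guide lies parallel to the tray wall. In the wrist view its free end is at (421,161) and the fence's outer end is at about (613,143)–(631,143). I'll refit the rack from those points.

```bash
python3 - <<'E'
from fit import *
import json
c={k:np.array(v) for k,v in json.load(open('w3.json')).items()}
t=lambda u,v:((u+.5)/1.25-.5,(v+.5)/1.25-.5)
L=[(-130,62,82),(-130,72,82),(0,62,82),(0,77,86),(10,77,86),(-150,77,60)]
U=[t(421,161),t(421,146),t(611,165),t(613,143),t(631,143),t(394,137)]
p,e=fit('wrist',L,U,[.57,-.08,-1.66],c);print('rack',p,'\n',e)
# where the top fit would put them
q=[.57138,-.08022,-1.66545]
cs,sn=np.cos(q[2]),np.sin(q[2]);A=np.array(L)/1000
W=np.c_[q[0]+cs*A[:,0]-sn*A[:,1],q[1]+sn*A[:,0]+cs*A[:,1],A[:,2]]
print(np.round((proj('wrist',W,c)+.5)*1.25))
# guide edge: brightness column profile
im=cv2.imread('pics/w3.png').astype(int).sum(2)
for u in(345,370,400,430,460,480):print(u,im[105:140,u].tolist())
E
```

```text
rack [ 0.57108025 -0.07888172 -1.6718347 ] 
 [[ 0.1 -0. ]
 [ 0.5 -0. ]
 [-1.4  0.1]
 [ 2.5 -0.2]
 [-0.   0.1]
 [-1.   0.1]]
[[423. 162.]
 [423. 147.]
 [611. 165.]
 [618. 143.]
 [633. 143.]
 [394. 138.]]
345 [691, 690, 690, 711, 678, 495, 439, 462, 441, 471, 394, 491, 689, 705, 689, 692, 697, 690, 693, 694, 695, 693, 700, 639, 456, 436, 447, 442, 439, 455, 396, 304, 311, 332, 327]
370 [710, 705, 724, 674, 504, 508, 457, 453, 473, 419, 332, 368, 592, 714, 689, 685, 686, 679, 683, 679, 687, 684, 690, 683, 569, 448, 457, 464, 465, 462, 472, 413, 358, 356, 351]
400 [707, 709, 706, 671, 520, 499, 473, 489, 477, 483, 470, 415, 466, 628, 698, 687, 678, 681, 679, 679, 681, 686, 685, 694, 669, 514, 443, 456, 446, 405, 311, 330, 333, 321, 338]
430 [709, 710, 716, 686, 517, 532, 515, 443, 489, 481, 481, 486, 432, 486, 656, 688, 678, 673, 669, 676, 674, 661, 675, 675, 683, 627, 493, 475, 448, 378, 381, 388, 389, 380, 379]
460 [704, 713, 719, 715, 694, 571, 588, 537, 503, 523, 511, 515, 503, 475, 544, 691, 673, 667, 664, 662, 673, 659, 666, 669, 669, 678, 610, 369, 404, 407, 409, 379, 393, 382, 376]
480 [698, 704, 705, 706, 684, 546, 557, 549, 507, 509, 508, 517, 503, 487, 497, 625, 685, 676, 671, 668, 669, 668, 675, 680, 667, 688, 667, 531, 473, 470, 476, 478, 418, 274, 288]
```

```bash
python3 - <<'E'
from plan import plan
X=(-.0970,-.9953)
plan(.5824-.01*X[0],.035-.01*X[1],.138,-.097,14)
E
```

```text
[-0.0, 0.02, 0.09] 0.0
[-0.0, 0.05, 0.18] 0.01
[-0.01, 0.07, 0.28] 0.01
[-0.01, 0.09, 0.37] 0.01
[-0.01, 0.09, 0.37] 0.01
[-0.01, 0.09, 0.37] 0.01
[-0.01, 0.09, 0.37] 0.01
[-0.01, 0.09, 0.37] 0.01
[-0.01, 0.09, 0.37] 0.01
[-0.01, 0.09, 0.37] 0.01
[-0.01, 0.09, 0.37] 0.01
[-0.01, 0.07, 0.28] 0.01
[-0.0, 0.05, 0.18] 0.01
[-0.0, 0.02, 0.09] 0.0
```

```bash
python3 -m inch '[[0,[0,0.05,0.15],0.01],[0,[-0.01,0.1,0.3],0.01],[0,[-0.01,0.12,0.4],0.01],[0,[-0.01,0.12,0.45],0.01],[0,[-0.01,0.12,0.45],0.01],[0,[-0.01,0.12,0.45],0.01],[0,[-0.01,0.12,0.45],0.01],[0,[-0.01,0.1,0.45],0.01]]' && python3 -m inch '[[0,[-0.01,0.08,0.4],0.01],[0,[-0.01,0.05,0.3],0.01],[0,[0,0.02,0.15],0.01],[0,[0,0,0.1],0],[0,[0,0,0],0]]'
python3 - <<'E'
from plan import plan
plan(.5824,.035,.135,-.097,1)
E
```

```text
t: 8.9
tool_pos: [0.5842, 0.0481, 0.1561]
tcp_rot: [3.142, 0.0, -0.092]
contact_force: [0.2, -1.0, -6.5]
width: 0.0117
grasp_force: 50.0
t: 9.4
tool_pos: [0.5837, 0.0455, 0.138]
tcp_rot: [-3.142, -0.0, -0.097]
contact_force: [0.2, 0.6, -6.6]
width: 0.0116
grasp_force: 50.0
[-0.01, 0.53, 0.15] 0.0
```

```bash
python3 -m inch '[[0,[0,0,0.1],0],[0,[0,0.05,0.07],0],[0,[0,0.08,0],0],[0,[0,0.08,0],0],[0,[0,0.08,0],0],[0,[0,0.05,0],0],[0,[0,0,0],0]]' && python3 -m inch '[[0,[0,0.05,0],0],[0,[0,0.05,0],0],[0,[0,0,0],0]]' && python3 -m inch '[[0,[0,0.05,0],0],[0,[0,0.04,0],0],[0,[0,0,0],0]]'
```

```text
t: 10.1
tool_pos: [0.583, 0.0385, 0.1347]
tcp_rot: [3.142, -0.0, -0.097]
contact_force: [-0.0, 0.3, -5.3]
width: 0.0116
grasp_force: 50.0
t: 10.4
tool_pos: [0.5827, 0.0365, 0.1346]
tcp_rot: [3.142, 0.0, -0.097]
contact_force: [-0.6, 0.9, -5.0]
width: 0.0111
grasp_force: 50.0
t: 10.7
tool_pos: [0.5827, 0.0358, 0.1348]
tcp_rot: [-3.14, -0.0, -0.096]
contact_force: [1.4, 5.0, -5.4]
width: 0.0117
grasp_force: 50.0
```

Contact with the fence. Next I lower the tray onto the shelf.

```bash
python3 -m inch '[[0,[0,0,0.05],0],[0,[0,0,0.04],0],[0,[0,0,0],0]]' && python3 -m inch '[[0,[0,0,0.03],0],[0,[0,0,0],0]]'; python3 - <<'E'
from h import *
b=pic('wrist','w4');cv2.imwrite('pics/w4b.png',cv2.resize(b,(800,500)))
print(read_state()['tool_pos'],read_state()['wrist_torque'])
E
```

```text
t: 11.0
tool_pos: [0.5829, 0.0359, 0.1333]
tcp_rot: [-3.14, -0.001, -0.096]
contact_force: [0.8, 6.3, -2.9]
width: 0.0115
grasp_force: 50.0
t: 11.2
tool_pos: [0.583, 0.036, 0.133]
tcp_rot: [-3.14, -0.001, -0.096]
contact_force: [-0.5, 7.6, -1.1]
width: 0.0116
grasp_force: 50.0
[0.58301991 0.03601515 0.13304062] [ 1.04411318  0.30521972 -0.08893085]
```

View pics/w4b.png

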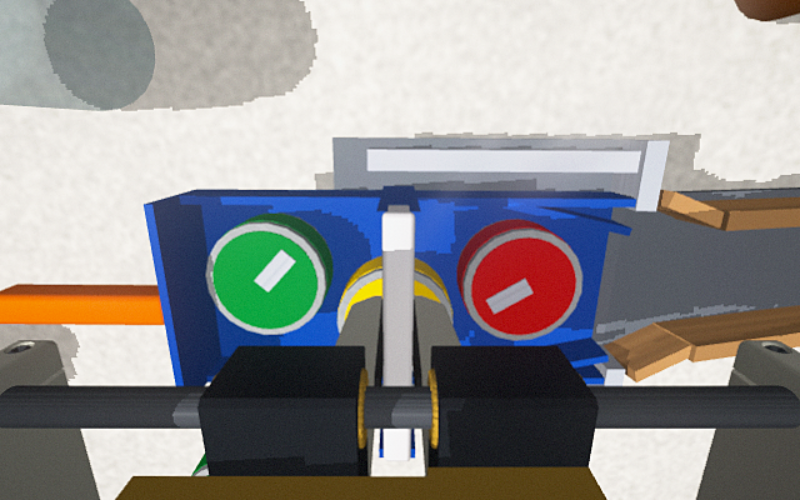

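The nose is against the fence, square to the mouth, with the tins in place. Now I release the bar and rise clear.

```bash
python3 -m inch '[[0,[0,0,0],0],[0,[0,0,0],0]]' 8 && python3 -m inch '[[20,[0,0,0],0],[30,[0,0,0],0],[50,[0,0,0],0],[50,[0,0,0],0],[50,[0,0,-0.3],0],[50,[0,0,-0.6],0],[50,[0,0,-0.9],0],[50,[0,0,-0.9],0]]' && python3 -m inch '[[60,[0,0,-0.9],0],[60,[0,0,-0.9],0],[60,[0,0,-0.9],0],[60,[0,0,-0.5],0]]'
python3 - <<'E'
from h import *
import json
from plan import plan
a=-1.668;X=np.array([np.cos(a),np.sin(a)]);m=np.array([.5712,-.0790])
g=m-X*.267;print(g)
plan(g[0],g[1],.24,a+np.pi,18,False)
E
```

```text
t: 11.45
tool_pos: [0.583, 0.036, 0.1331]
tcp_rot: [-3.14, -0.001, -0.096]
contact_force: [-0.2, 6.7, -1.8]
width: 0.012
grasp_force: 8.0
t: 12.25
tool_pos: [0.5827, 0.0348, 0.1878]
tcp_rot: [3.142, -0.0, -0.097]
contact_force: [0.6, -0.2, 0.1]
width: 0.0464
grasp_force: 0.0
t: 12.65
tool_pos: [0.5835, 0.0348, 0.2534]
tcp_rot: [-3.141, -0.004, -0.097]
contact_force: [0.3, -0.5, -0.2]
width: 0.0558
grasp_force: 0.0
[0.59711253 0.18673961]
[-0.0, -0.42, 0.04] -0.58
[0.03, -0.42, 0.04] -0.58
[0.07, -0.42, 0.04] -0.58
[0.11, -0.41, 0.04] -0.58
[0.14, -0.4, 0.04] -0.58
[0.18, -0.39, 0.04] -0.58
[0.21, -0.37, 0.04] -0.58
[0.24, -0.35, 0.04] -0.58
[0.27, -0.33, 0.04] -0.58
[0.3, -0.3, 0.04] -0.58
[0.32, -0.27, 0.04] -0.58
[0.35, -0.25, 0.04] -0.58
[0.37, -0.21, 0.04] -0.58
[0.38, -0.18, 0.04] -0.58
[0.4, -0.15, 0.04] -0.58
[0.41, -0.11, 0.04] -0.58
[0.42, -0.08, 0.04] -0.58
[0.42, -0.04, 0.04] -0.58
```

```bash
python3 -m inch '[[60,[0,-0.42,0.04],-0.58],[60,[0.03,-0.42,0.04],-0.58],[60,[0.07,-0.42,0.04],-0.58],[60,[0.11,-0.41,0.04],-0.58],[60,[0.14,-0.4,0.04],-0.58],[60,[0.18,-0.39,0.04],-0.58],[60,[0.21,-0.37,0.04],-0.58],[60,[0.24,-0.35,0.04],-0.58]]' >/dev/null&& python3 -m inch '[[50,[0.27,-0.33,0.04],-0.58],[40,[0.3,-0.3,0.04],-0.58],[40,[0.32,-0.27,0.04],-0.58],[40,[0.35,-0.25,0.04],-0.58],[40,[0.37,-0.21,0.04],-0.58],[40,[0.38,-0.18,0.04],-0.58],[40,[0.4,-0.15,0.04],-0.58],[40,[0.41,-0.11,0.04],-0.58]]' && python3 -m inch '[[40,[0.42,-0.08,0.04],-0.58],[40,[0.42,-0.04,0.04],-0.58],[40,[0,0,0],0]]'
python3 - <<'E'
from h import *
import json
c={k:np.array(v) for k,v in json.load(open('w3.json')).items()}
print('jar',atz('wrist',((112)/1.25,45/1.25),.12,c))
b=pic('wrist','w5');cv2.imwrite('pics/w5b.png',cv2.resize(b,(800,500)))
c=calibration('wrist');json.dump({k:np.array(v).tolist() for k,v in c.items()},open('w5.json','w'))
E
```

```text
t: 14.25
tool_pos: [0.5952, 0.1704, 0.2378]
tcp_rot: [3.141, -0.0, 1.299]
contact_force: [0.5, 0.2, -0.5]
width: 0.0372
grasp_force: 0.0
t: 14.55
tool_pos: [0.5966, 0.1878, 0.2359]
tcp_rot: [-3.141, -0.0, 1.472]
contact_force: [-0.3, 0.4, 0.1]
width: 0.037
grasp_force: 0.0
jar [0.72489347 0.21186812 0.12      ]
```

View pics/w5b.png

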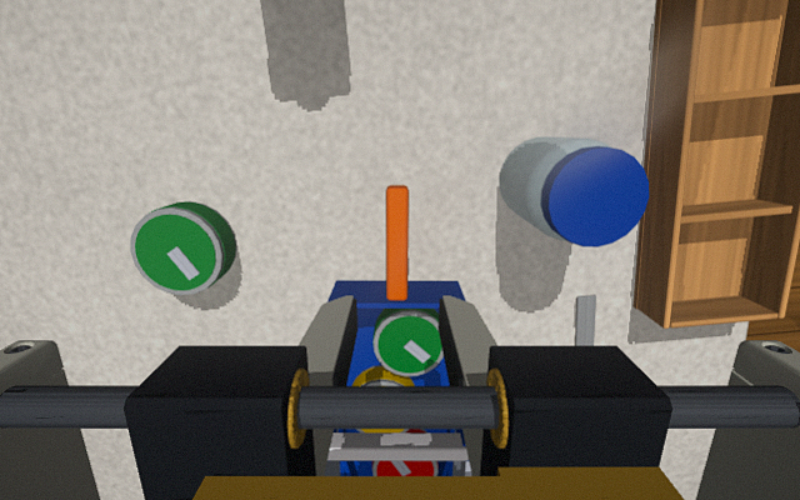

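The handle runs from (397,186) to (397,300), centred between the fingers. All three tins are still on the tray, and the jar is well to the right.

```bash
python3 - <<'E'
from fit import *
from plan import plan
import json
c={k:np.array(v) for k,v in json.load(open('w5.json')).items()}
t=lambda u,v:((u+.5)/1.25-.5,(v+.5)/1.25-.5)
e=atz('wrist',t(397,186),.105,c);f=atz('wrist',t(397,300),.105,c)
print(e,f,np.hypot(*(e-f)[:2]),np.arctan2(*(f-e)[1::-1]))
X=(f-e)/np.linalg.norm(f-e);g=e+X*.043;print(g)
s=read_state();print(s['tool_pos'],s['tcp_rot'])
plan(g[0],g[1],.099,1.474,8,False)
# lift arc increments in tool units (x fwd = -)
R=.2694;p0=np.arctan2(36,267);last=None
for d in range(0,37,3):
    b=np.array([R*np.cos(p0+np.radians(d)),R*np.sin(p0+np.radians(d))])
    if last is not None: print(d,np.round((b-last)*[1,-1]/.02,3).tolist())
    last=b
E
```

```text
[0.60106193 0.23009361 0.105     ] [0.59227724 0.14585869 0.105     ] 0.08469174262209077 -1.6747087152590143
[0.59660174 0.18732555 0.105     ]
[0.5966583  0.18726806 0.23597228] [-3.14153857e+00  1.18777980e-04  1.46823933e+00]
[0.0, -0.0, 0.86] -0.0
[0.0, -0.0, 0.86] -0.0
[0.0, -0.0, 0.86] -0.0
[0.0, -0.0, 0.86] -0.0
[0.0, -0.0, 0.86] -0.0
[0.0, -0.0, 0.86] -0.0
[0.0, -0.0, 0.86] -0.0
[0.0, -0.0, 0.86] -0.0
3 [-0.112, -0.696]
6 [-0.149, -0.689]
9 [-0.185, -0.681]
12 [-0.22, -0.67]
15 [-0.255, -0.658]
18 [-0.289, -0.643]
21 [-0.322, -0.627]
24 [-0.355, -0.61]
27 [-0.386, -0.59]
30 [-0.416, -0.569]
33 [-0.446, -0.547]
36 [-0.474, -0.523]
```

```bash
python3 -m inch '[[40,[0,0,0.9],0],[40,[0,0,1],0],[40,[0,0,1],0],[40,[0,0,1],0],[40,[0,0,1],0],[40,[0,0,1],0],[40,[0,0,0.6],0],[40,[0,0,0.3],0]]' && python3 -m inch '[[40,[0,0,0],0],[25,[0,0,0],0],[20,[0,0,0],0],[10,[0,0,0],0],[0,[0,0,0],0],[0,[0,0,0],0]]' 20 && python3 -m inch '[[0,[-0.03,0,-0.17],0],[0,[-0.06,0,-0.35],0],[0,[-0.06,0,-0.35],0],[0,[-0.06,0,-0.3],0],[0,[0,0,0],0]]'
```

```text
t: 15.4
tool_pos: [0.5961, 0.1864, 0.0986]
tcp_rot: [-3.14, 0.001, 1.468]
contact_force: [-0.4, 0.1, -0.2]
width: 0.0372
grasp_force: 0.0
t: 16.0
tool_pos: [0.5971, 0.1873, 0.1005]
tcp_rot: [3.141, -0.001, 1.469]
contact_force: [-0.2, 1.0, 2.4]
width: 0.0156
grasp_force: 20.0
t: 16.5
tool_pos: [0.5966, 0.1837, 0.1243]
tcp_rot: [3.141, -0.002, 1.47]
contact_force: [0.2, 6.4, -1.7]
width: 0.0157
grasp_force: 20.0
```

```bash
python3 -m inch '[[0,[-0.08,0,-0.4],0],[0,[-0.15,0,-0.65],0],[0,[-0.19,0,-0.67],0],[0,[-0.22,0,-0.66],0],[0,[-0.26,0,-0.65],0]]' && python3 -m inch '[[0,[-0.29,0,-0.63],0],[0,[-0.32,0,-0.62],0],[0,[-0.36,0,-0.6],0],[0,[-0.39,0,-0.58],0],[0,[-0.25,0,-0.35],0],[0,[0,0,0],0]]'
```

```text
t: 17.0
tool_pos: [0.5942, 0.1654, 0.1843]
tcp_rot: [-3.141, -0.001, 1.47]
contact_force: [0.3, 3.9, -1.8]
width: 0.0159
grasp_force: 20.0
t: 17.6
tool_pos: [0.5917, 0.1315, 0.2407]
tcp_rot: [3.14, 0.001, 1.468]
contact_force: [0.5, 0.9, -1.4]
width: 0.016
grasp_force: 20.0
```

```bash
python3 -m inch '[[0,[0,0,0],0],[0,[0,0,0],0],[0,[0,0,0],0],[0,[0,0,0],0]]'; cat > tins.py <<'E'
from h import *
import sys
def tins(cam):
    im=pic(cam,sys.argv[1]+cam);h=cv2.cvtColor(im,cv2.COLOR_BGR2HSV)
    a=-1.668;X=np.array([np.cos(a),np.sin(a)]);Y=np.array([-X[1],X[0]])
    for n,(l,u) in dict(red=(0,5),red2=(172,180),yel=(22,33),grn=(50,80)).items():
        m=cv2.inRange(h,(l,130,60),(u,255,255))
        N,_,st,ce=cv2.connectedComponentsWithStats(m)
        for i in range(1,N):
            if st[i,4]>25:
                w=atz(cam,ce[i],.075);d=w[:2]-[.5712,-.0795]
                if abs(d@X)<.45 and abs(d@Y)<.12: print(cam,n,st[i,2:].tolist(),ce[i].round(),'rack xy',(np.array([d@X,d@Y])*1000).round())
if __name__=='__main__':
    tins('top');tins('scene');print(read_state()['contact_force'])
E
python3 tins.py a
```

```text
t: 18.0
tool_pos: [0.5911, 0.133, 0.239]
tcp_rot: [-3.141, 0.0, 1.47]
contact_force: [0.4, 0.7, 0.1]
width: 0.0159
grasp_force: 20.0
top red [15, 17, 152] [405. 212.] rack xy [211. -11.]
top yel [16, 16, 176] [386. 209.] rack xy [153.  -9.]
top grn [14, 15, 132] [368. 205.] rack xy [98. -4.]
scene red [14, 8, 64] [251. 178.] rack xy [174.  33.]
scene yel [15, 8, 78] [264. 180.] rack xy [130.  18.]
scene grn [15, 7, 57] [276. 184.] rack xy [87.  8.]
scene grn [19, 8, 95] [402. 213.] rack xy [-293. -105.]
[ 0.85566209  0.71545014 -0.28343584]
```

All three tins are in the channel in single file, the red one at the end stop. I lower the tray along the same arc.

```bash
python3 -m inch '[[0,[0.25,0,0.35],0],[0,[0.39,0,0.58],0],[0,[0.36,0,0.6],0],[0,[0.32,0,0.62],0],[0,[0.29,0,0.63],0],[0,[0.26,0,0.65],0],[0,[0.22,0,0.66],0],[0,[0.19,0,0.67],0]]' && python3 -m inch '[[0,[0.15,0,0.65],0],[0,[0.08,0,0.5],0],[0,[0.06,0,0.35],0],[0,[0.05,0,0.25],0],[0,[0,0,0],0]]'
```

```text
t: 18.9
tool_pos: [0.5957, 0.1786, 0.1429]
tcp_rot: [-3.141, 0.0, 1.469]
contact_force: [0.2, 0.1, -0.2]
width: 0.0158
grasp_force: 20.0
t: 19.4
tool_pos: [0.5962, 0.1848, 0.1085]
tcp_rot: [-3.141, 0.0, 1.469]
contact_force: [-0.3, -0.9, -2.0]
width: 0.016
grasp_force: 20.0
```

```bash
python3 -m inch '[[0,[0.04,0,0.2],0],[0,[0.03,0,0.15],0],[0,[0,0,0.05],0],[0,[0,0,0],0]]' && python3 -m inch '[[0,[0,0,0.03],0],[0,[0,0,0],0]]' && python3 tins.py b
```

```text
t: 19.8
tool_pos: [0.5971, 0.1866, 0.1018]
tcp_rot: [3.141, -0.0, 1.469]
contact_force: [-0.2, 0.6, 2.9]
width: 0.0159
grasp_force: 20.0
t: 20.0
tool_pos: [0.597, 0.1866, 0.1011]
tcp_rot: [3.141, -0.0, 1.469]
contact_force: [0.2, 0.6, 3.0]
width: 0.0158
grasp_force: 20.0
top red [15, 16, 151] [405. 212.] rack xy [211. -11.]
top yel [16, 17, 180] [386. 209.] rack xy [153.  -9.]
top grn [14, 15, 132] [368. 205.] rack xy [98. -4.]
scene red [14, 8, 63] [251. 178.] rack xy [174.  33.]
scene yel [15, 8, 77] [264. 180.] rack xy [130.  18.]
scene grn [15, 7, 56] [276. 184.] rack xy [87.  8.]
scene grn [18, 8, 93] [402. 213.] rack xy [-294. -105.]
[0.38091647 1.5776308  2.45933753]
```

```bash
python3 - <<'E'
from h import *
b=pic('scene','s6');a=pic('top','t6')
x=cv2.resize(b[165:255,225:365],(800,514),interpolation=cv2.INTER_CUBIC)
cv2.imwrite('pics/s6c.png',x)
E
```

```text
(no output)
```

View pics/s6c.png

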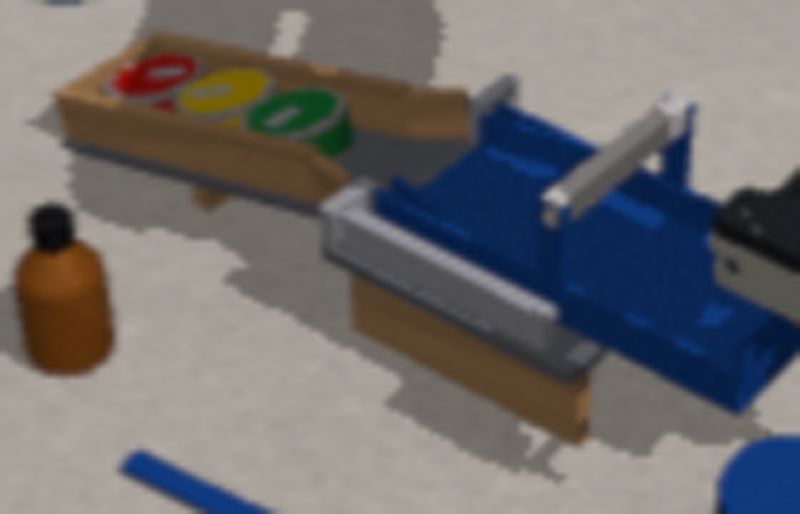

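The tray lies flat and the tins sit in single file at the end of the channel. A small forward nudge checks that the nose is at the fence before I release.

```bash
python3 -m inch '[[0,[-0.04,0,-0.02],0],[0,[-0.02,0,0],0],[0,[0,0,0],0]]' && python3 -m inch '[[0,[-0.03,0,0],0],[0,[0,0,0],0]]'
```

```text
t: 20.5
tool_pos: [0.5966, 0.1851, 0.101]
tcp_rot: [3.142, 0.0, 1.469]
contact_force: [0.3, 0.2, 2.8]
width: 0.0159
grasp_force: 20.0
t: 20.7
tool_pos: [0.5965, 0.1845, 0.101]
tcp_rot: [-3.142, 0.0, 1.469]
contact_force: [1.5, 1.3, 2.6]
width: 0.0154
grasp_force: 20.0
```

```bash
for i in 1; do python3 -m inch '[[0,[-0.05,0,0],0],[0,[0,0,0],0]]'; done; python3 -m inch '[[0,[-0.05,0,0],0],[0,[0,0,0],0]]'
```

```text
t: 20.9
tool_pos: [0.5964, 0.1835, 0.101]
tcp_rot: [-3.142, 0.0, 1.469]
contact_force: [0.6, 0.4, 2.0]
width: 0.0159
grasp_force: 20.0
t: 21.1
tool_pos: [0.5963, 0.1829, 0.1011]
tcp_rot: [3.141, -0.001, 1.469]
contact_force: [-0.5, 3.3, 2.7]
width: 0.0154
grasp_force: 20.0
```

```bash
python3 -m inch '[[0,[-0.04,0,0],0],[0,[0,0,0],0]]'
```

```text
t: 21.3
tool_pos: [0.5964, 0.1828, 0.1013]
tcp_rot: [3.141, -0.002, 1.47]
contact_force: [0.5, 5.5, 2.1]
width: 0.0159
grasp_force: 20.0
```

Contact: the tool stopped moving and the force rose. I release and withdraw straight up.

```bash
python3 -m inch '[[0,[0.02,0,0],0],[0,[0,0,0],0]]' 6 && python3 -m inch '[[20,[0,0,0],0],[30,[0,0,0],0],[40,[0,0,0],0],[40,[0,0,0],0],[40,[0,0,-0.3],0],[40,[0,0,-0.7],0],[40,[0,0,-1],0],[40,[0,0,-1],0]]' && python3 -m inch '[[40,[0,0,-1],0],[40,[0,0,-1],0],[40,[0,0,-1],0],[40,[0,0,-0.5],0],[40,[0,0,0],0]]' && python3 tins.py c
python3 - <<'E'
from fit import *
c=calibration('wrist');im=pic('wrist','w7')
h=cv2.cvtColor(im,cv2.COLOR_BGR2HSV);m=cv2.inRange(h,(5,180,120),(15,255,255))
N,_,st,ce=cv2.connectedComponentsWithStats(m);i=1+st[1:,4].argmax();print(st[i])
x,y,w,hh=st[i][:4]
e=atz('wrist',(x+w/2,y),.105,c);f=atz('wrist',(x+w/2,y+hh),.105,c)
a=-1.668;X=np.array([np.cos(a),np.sin(a)]);Y=np.array([-X[1],X[0]])
for q in(e,f):
    d=q[:2]-[.5712,-.0795];print('rack',d@X,d@Y)
E
```

```text
t: 21.5
tool_pos: [0.5963, 0.1828, 0.1012]
tcp_rot: [3.141, -0.001, 1.469]
contact_force: [-0.1, 5.2, 2.5]
width: 0.0164
grasp_force: 6.0
t: 22.3
tool_pos: [0.5964, 0.1822, 0.1629]
tcp_rot: [3.141, -0.0, 1.469]
contact_force: [-0.2, 0.8, 0.7]
width: 0.0372
grasp_force: 0.0
t: 22.8
tool_pos: [0.5975, 0.1825, 0.2341]
tcp_rot: [3.137, -0.001, 1.469]
contact_force: [-0.1, -0.3, 0.3]
width: 0.037
grasp_force: 0.0
top red [15, 17, 149] [405. 212.] rack xy [211. -11.]
top yel [16, 17, 178] [386. 209.] rack xy [154. -10.]
top grn [14, 15, 131] [368. 205.] rack xy [98. -4.]
scene red [14, 8, 63] [251. 178.] rack xy [174.  32.]
scene yel [15, 8, 77] [264. 180.] rack xy [130.  18.]
scene grn [15, 7, 55] [276. 184.] rack xy [87.  8.]
scene grn [18, 8, 93] [402. 213.] rack xy [-294. -105.]
[ 0.27625268 -0.04771494 -0.75821526]
[ 310  143   17   94 1575]
rack -0.31137924880420964 0.0005031604928472551
rack -0.2263988903494015 9.899319176431465e-05
```

```bash
python3 -c "
from workcell import *
print(finish_job())"
```

```text
the job is handed in; nothing more can be done
None
```

The job is handed in at about 23 s of the 58 s allowed: all three tins lie in single file in the channel with the red one at the end stop, and the tray is flat on the shelf with its nose within about 1 mm of the fence and the gripper clear; with the tail raised, the nose drew back from the fence by an estimated 8 mm, and the bystanders weren't re-measured at the end.

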